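Set the thicknessing blade to the gauge

TASK

Slide the steel gauge along the bed under the raised blade until its tip sticks out on the far side, then turn the brass knob clockwise until the gauge just drags when tugged along the bed (about 5 N; 4 to 6.5 N is right), never nipping it hard. Leave it lying in the gap with that drag, let go of everything, and leave the offcut, hand plane and try square alone.

Things in the scene. Friction and masses are not known exactly. Their poses are not given: they have to be found in the camera images.
- gate: Fixed grey iron thicknessing gate. Origin: centre of its underside. Bed 130 (x) x 280 (y) mm, its smooth steel top 30 mm up. At local y +30 to +90 an arm (top 107 mm up, x -63 to +35) reaches over the bed from a column on the -x side (x -63 to -29, y +20 to +100); the +x side is open. Vertical screw axis and blade at local x 0, y +60. The gauge goes in along local +y at x 0.
- gap (a point): Point on the bed top straight under the blade's edge and the screw axis (gate's local 0, 60, 30 mm); axes as the gate's. The blade above it is a steel plate 56 mm long in x, 5 mm thick, with a rounded lower edge.
- knob_grip (a point): Centre of the brass knob of the adjusting screw, on its vertical axis at the height to grip: a knurled cylinder 40 mm in diameter, 30 mm tall. This point is 14 mm below the knob's top and 22 mm above the arm's top, 99 mm above the bed.
- screw (a joint): Screw angle (rad), 0 to 6.6, grows clockwise from above, stays where left (0.06 N m friction). Each rad lowers the blade 1.91 mm (12 mm a turn). It would touch the 6 mm gauge nominally at 4.19 rad, but the blade is clamped up to 2.2 mm high or low in its holder: the true angle lies anywhere from 3.0 to 5.4. Starts at 1.6 to 2.5.
- gauge: Loose gauge, about 400 g: steel strip 6 thick, 24 wide, 150 mm long in its y, with an upright steel handle 26 (x) x 36 (y) mm at its rear, from 6 to 42 mm above the underside. Origin on the underside below the handle's centre; strip from y -20 to +130. Starts flat on the bed, tip towards the gap and 25 to 45 mm short of it.
- gauge_tip (a point): Middle of the far end of the gauge strip (gauge y +130, 3 mm up). In place, it lies at least 8 mm past the gap point along the gate's +y; 15 to 25 mm is good (farther in, a gripper on the handle would meet the knob).
- offcut: Small pale wood block 26 x 36 x 20 mm on the bed's far end, beside the gauge's path; leave alone.
- plane: Steel hand plane with wooden knob and handle, 240 mm long, on the bench to the left; leave alone.
- square: Try square, dark wooden stock 110 mm and steel leg, on the bench to the right; leave alone.
- holder: Sprung holder that carries the blade and goes down with the screw (small aluminium block under the arm). On touching, the blade presses the gauge with 1 N, then 11 N more per rad of screw. The pull that slides the gauge (past its first 4 mm) is about 0.7 of the press. The press should end at 3 to 11 N and must never pass 20 N.
Not all that is in view belongs to the job. Of the things like the gauge, leave any that is green, red or turquoise; of the rest the smaller one is meant.

How it is judged:
By the outcome, as a careful person would: the job done as asked, in the order asked, and still so for the second after the job is handed in, with the robot touching nothing.
It also fails if it takes over 72 s, if anything falls off the work surface, if the arm or the gripper's body presses on something with over 40 N, if the wrist force passes 120 N, or if a joint passes its speed limit or range.

ROBOT

A 6-joint arm with a two-finger parallel gripper is mounted at the origin on the work surface. World frame = base frame: x ahead of the robot, y to its left, z up, the work surface at z = 0. Lengths are in m, angles in rad, forces in N, time in s.
With the tool pointing down it reaches from about 0.375 to 0.975 m from the base axis. Payload 3.8 kg.
Tool frame: the origin (TCP) lies midway between the tips of the shut fingers; the grasp point (between the pads) lies 19 mm behind it; z points along the fingers, y is the line along which they close (so a half turn about z gives the same grasp; the last joint's range is limited). The gripper opens to 85 mm and grips with 20 to 120 N. Pads are 22 mm wide; open, the fingers measure 114 mm over their backs; the gripper's body (76 mm by 85 mm) begins 54 mm behind the grasp point. The pads swing forward as they close: fully open they stand 13 mm farther back than shut.
Start: joints at [-1.316, 0.264, 1.604, -0, 1.274, -0.037], TCP at [0.194, -0.646, 0.231] pointing down, gripper open.
Joint ranges: [-2.63, 2.63], [-0.94, 2.18], [0.31, 2.57], [-1.31, 4.45], [0, 2.66], [-2.55, 2.55]. Speed limits (rad/s): [2.57, 2.57, 3.14, 3.14, 3.14, 3.14].

INTERFACE

Orientations are given as a rotation vector (axis times angle).
In Python, from workcell import status, read_camera, workorder, masks_of gives the robot as it stands.
- The arm moves only by the tool drive_tool, never from a script. Its argument "rows" is a list of rows, each a list of 7 numbers: the turn, a rotation vector about the tool's x, y, z in degrees, then the shift along the tool's x, y, z in m, then the opening, from 0 (shut) to 1 (fully open). In form: [[ax, ay, az, tx, ty, tz, claw], ...]. A call has 1 to 8 rows; each row shifts and turns the commanded pose from where the row before left it, along the tool's axes as they then stand; what a row does not reach is not made up. A row lasts 1/12 s, in which the tool goes at most 41.7 mm and 7.16 degrees, less where a joint would pass 70% of its speed; a pose out of reach is approached as far as the arm can. A call is refused whole if a number of a shift passes 0.0417 or a number of a turn 7.16, either way. A call with a gripper value outside its range is refused whole. The fingers move at their own pace and stop on an object; "force" is the grip in N (left out, the last holds). Time passes only in rows, so rows that do not move let the fingers close. It gives the time, the measured TCP pose, the force, the opening and the grip force at its end, in the units of the state.
- status.read_state(): the state, without advancing time (a new reading comes with each control period).
- read_camera(name): name is "side" or "top"; returns a dict with "color" (420x560x3 uint8, red, green, blue), "intrinsics" (3x3 intrinsics, pixels), "world_from_camera" (4x4, takes a point from camera to world coordinates). Camera axes: x right, y up, looking along -z (the intrinsics and any distortion apply to the point x, -y, -z); pixel columns grow to the right and rows downward; lengths in m; the calibration is good to about 2 mm. A picture is of the moment at which its call begins. There is no depth.
- workorder.finish_job(): hands the job in; it is judged then, once.
Trained networks look in a picture, given as the dict that the camera call returned (one of the last four; its "shot" number tells which), for a name from the list of things; names that differ only in an ending like _2 or _b are one class to them, and where a whole thing is asked for, a point or a joint stands for the part that bears it (a point fixed in the world has none). Each returns a list of dicts, best first, with "score" (0 to 1); they miss things now and then, are a little off and sometimes report something else, mostly with a low value. They report only what shows in the picture. A call takes as long as a camera call. They do not tell look-alikes from the thing itself.
- masks_of(picture, name): "mask" (420x560 bool, what is visible of it) and "bbox" ([left, top, right, bottom] in pixels, round what is visible of it).
The state is a dict: "time": time; "q": joint angles; "joint_vel": joint speeds; "joint_torque": joint torques, N m; "tool_pos": TCP position; "tcp_rot": TCP orientation; "wrist_force": force on the tool from outside, world axes, zero at the start; "torque": the same for the moment, N m; "width": opening from 0.0 (shut) to 1.0 (fully open); "grip_force": force on a finger pad.
Only numpy, scipy, OpenCV 4.12 (cv2) and the standard library are available. Lean on these libraries where they do the work, as an engineer would, in place of code of your own. Each camera call takes 0.05 s, during which the arm holds its last target. There are 200 camera calls.

## Working session

There is one attempt and no reset: what is moved stays moved. The work goes in short steps, Python scripts to look and compute and a tool call to move; the robot and the scene stay as the last step left them, time stands still between calls to the robot, and variables do not carry over. Pictures are saved under pics/ and viewed, at most 10 in all, crops included, and the job is handed in when it is done.

Besides the shell and the picture viewer there is one more tool, called after ">>>" by a JSON object that holds its "api" and its "payload". drive_tool: Moves the arm, as the interface text tells. Its arguments: {"type":"object","properties":{"rows":{"type":"array"},"force":{"type":"number"}},"required":["rows"]}

```bash
mkdir -p pics
cat > h.py <<'E'
import numpy as np, cv2
from workcell import status, read_camera, workorder, masks_of
def ray(p,u,v):
    K=np.array(p["intrinsics"]);T=np.array(p["world_from_camera"])
    d=np.linalg.inv(K)@np.array([u,v,1.]);d=np.array([d[0],-d[1],-d[2]])
    return T[:3,3],T[:3,:3]@d
def at_z(p,u,v,z):
    o,d=ray(p,u,v);return o+d*(z-o[2])/d[2]
def proj(p,X):
    K=np.array(p["intrinsics"]);T=np.array(p["world_from_camera"])
    c=T[:3,:3].T@(np.array(X)-T[:3,3]);c=np.array([c[0],-c[1],-c[2]]);q=K@c;return q[:2]/q[2]
def save(p,n,box=None,s=1):
    im=cv2.cvtColor(p["color"],cv2.COLOR_RGB2BGR)
    if box: im=im[box[1]:box[3],box[0]:box[2]]
    cv2.imwrite("pics/"+n,cv2.resize(im,None,fx=s,fy=s,interpolation=cv2.INTER_CUBIC))
E
python3 - <<'E'
from h import *
ims=[]
for c in("side","top"):
    p=read_camera(c);save(p,c+"0.png")
    print(c,p.keys(),np.round(p["world_from_camera"],3).tolist(),np.round(p["intrinsics"],1).tolist())
    for n in("gauge","gate","knob_grip","offcut","plane","square"):
        for m in masks_of(p,n):
            ys,xs=np.nonzero(m["mask"]);print(n,round(m["score"],2),m["bbox"],len(xs),xs.mean().round(1),ys.mean().round(1),p["color"][m["mask"]].mean(0).round())
print(status.read_state())
E
```

```text
side dict_keys(['color', 'intrinsics', 'world_from_camera', 'shot']) [[-0.723, 0.486, -0.492, -0.036], [-0.691, -0.528, 0.494, 0.544], [-0.02, 0.696, 0.717, 0.818], [0.0, 0.0, 0.0, 1.0]] [[432.9, 0.0, 274.6], [0.0, 432.9, 209.2], [0.0, 0.0, 1.0]]
gauge 0.9 [228.9, 182.9, 266.3, 219.5] 496 249.9 202.0 [129. 126. 116.]
gauge 0.87 [281.8, 146.9, 348.9, 197.1] 1104 309.4 173.1 [165. 155. 139.]
gauge 0.84 [242.8, 310.3, 312.4, 327.0] 925 272.8 318.3 [ 58. 131. 117.]
gauge 0.72 [271.7, 225.5, 327.8, 266.6] 768 296.4 245.5 [ 69. 122.  64.]
gauge 0.6 [454.7, 204.4, 474.5, 220.1] 38 463.5 211.6 [113.  39.  35.]
gate 0.73 [170.8, 184.3, 285.6, 272.7] 4687 222.9 228.5 [89. 83. 76.]
knob_grip 0.74 [193.7, 194.3, 214.2, 216.2] 326 203.6 205.3 [159. 119.  70.]
offcut 0.75 [172.2, 227.3, 191.8, 241.0] 194 180.4 233.4 [135. 103.  74.]
plane 0.69 [66.6, 265.4, 150.1, 375.2] 4088 106.1 318.8 [114. 102.  87.]
square 0.67 [356.7, 122.3, 397.2, 163.0] 593 373.4 147.1 [120.  99.  83.]
top dict_keys(['color', 'intrinsics', 'world_from_camera', 'shot']) [[-0.013, 0.995, -0.104, 0.289], [-1.0, -0.012, 0.002,
[... 997 characters left out ...]
]
{'time': 0.7, 'q': array([-1.31587113e+00,  2.63844336e-01,  1.60393872e+00, -2.05668480e-05,
        1.27375140e+00, -3.68794931e-02]), 'joint_vel': array([ 1.49215312e-03,  3.36636411e-05, -1.55648632e-03,  1.22903288e-03,
       -1.48991567e-03,  1.73266033e-03]), 'joint_torque': array([-8.79190593e-04, -5.14838004e+01, -3.67616987e+01, -7.73209558e-05,
        5.35123181e-04,  2.58713072e-06]), 'tool_pos': array([ 0.19419203, -0.64647282,  0.23135042]), 'tcp_rot': array([ 3.10815288e+00,  4.56741855e-01, -2.07599119e-05]), 'wrist_force': array([-0.09044426,  0.183281  ,  0.01471209]), 'torque': array([0.03549154, 0.04552705, 0.06185079]), 'grip_force': 0.0, 'width': 0.9972372031236336}
```

View pics/side0.png

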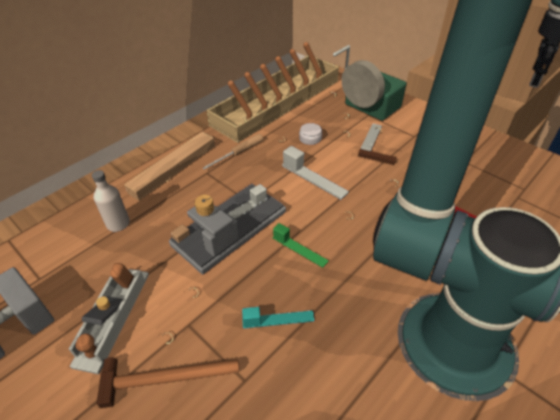

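View pics/top0.png

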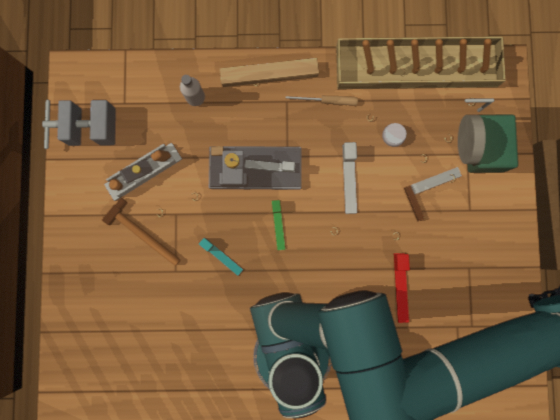

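The bed carries a steel gauge at top px (271,165), handle (288,167), tip towards the brass knob (232,160). Look-alikes, as top px:
- Larger steel gauge on the bench (350,175)
- Green (278,223)
- Turquoise (220,255)
- Red (402,285)

I choose the smaller steel one on the bed.

Run:
```python
from h import *
P={c:read_camera(c) for c in("top","side")}
t=P["top"];s=P["side"]
# gate outline top
m=max((m for m in masks_of(t,"gate")),key=lambda m:m["mask"].sum())["mask"]
im=t["color"].astype(int)
# brass mask both
for c,box in(("top",(222,148,245,172)),("side",(188,188,220,222))):
    hsv=cv2.cvtColor(P[c]["color"],cv2.COLOR_RGB2HSV)
    x0,y0,x1,y1=box;h=hsv[y0:y1,x0:x1]
    b=(h[...,1]>100)&(h[...,2]>120)
    ys,xs=np.nonzero(b);print(c,"brass",len(xs),xs.min()+x0,xs.max()+x0,ys.min()+y0,ys.max()+y0,xs.mean()+x0,ys.mean()+y0)
    print(at_z(P[c],(xs.min()+xs.max())/2+x0+.5,(ys.min()+ys.max())/2+y0+.5,.14).round(4))
cs,_=cv2.findContours(m.astype(np.uint8),0,2);cc=max(cs,key=cv2.contourArea).reshape(-1,2)
W=np.array([at_z(t,u+.5,v+.5,.03)[:2] for u,v in cc],np.float32)
print("gate rect",cv2.minAreaRect(W))
g=[q for q in masks_of(t,"gauge") if q["bbox"][3]<190 and q["bbox"][0]<300][0]
cs,_=cv2.findContours(g["mask"].astype(np.uint8),0,2);cc=max(cs,key=cv2.contourArea).reshape(-1,2)
W=np.array([at_z(t,u+.5,v+.5,.04)[:2] for u,v in cc],np.float32)
print("gauge rect",cv2.minAreaRect(W))
a=cv2.resize(cv2.cvtColor(t["color"],4)[138:200,200:312],None,fx=7,fy=7,interpolation=3)[:, :790]
save(t,"t1.png",(200,138,312,200),7)
save(s,"s1.png",(160,170,296,276),5.8)
```

```text
top brass 159 222 238 148 166 231.0754716981132 159.42138364779873
[0.5731 0.1681 0.14  ]
side brass 706 188 219 188 221 202.485835694051 199.26345609065157
[0.5527 0.1738 0.14  ]
gate rect ((0.562945544719696, 0.10016248375177383), (0.2770252525806427, 0.1339990347623825), 89.29579162597656)
gauge rect ((0.5649077296257019, 0.05920760706067085), (0.14717428386211395, 0.03070816956460476), 87.58628845214844)
```

View pics/t1.png

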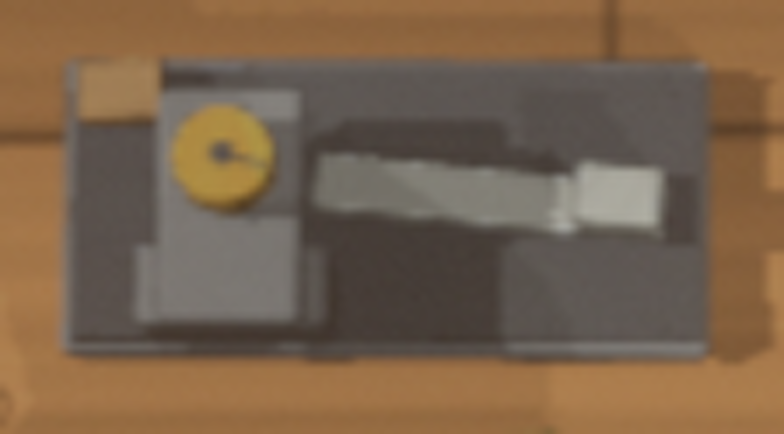

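View pics/s1.png

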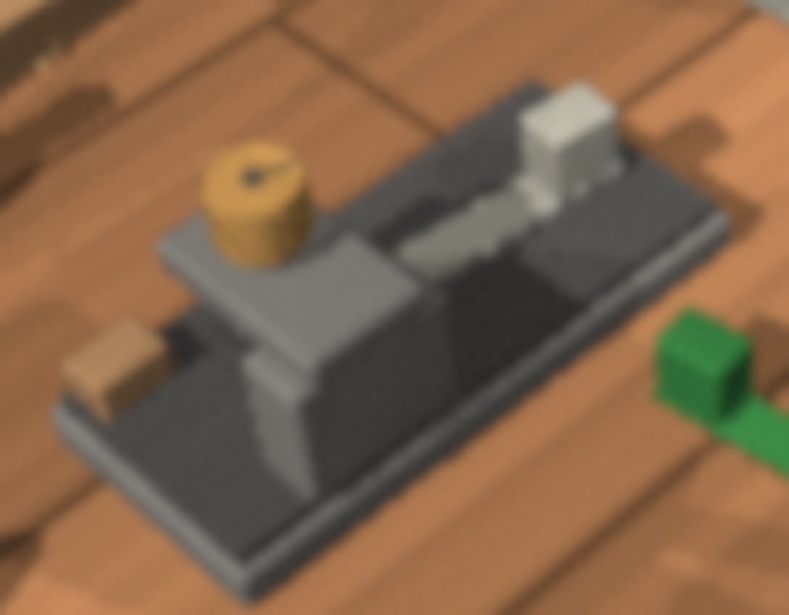

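Top crop: gate with brass knob centre at (222,155), gauge handle top at (620,195), tip at (318,181), offcut at (120,90). Side crop: knob top at (257,172), handle top at (570,112). The gauge on the bed is confirmed as the small plain steel one.

Run:
```python
from h import *
t=read_camera("top");s=read_camera("side")
T=lambda u,v,z:at_z(t,200+u/7,138+v/7,z).round(4)
S=lambda u,v,z:at_z(s,160+u/5.8,170+v/5.8,z).round(4)
print("knob",T(222,153,.143),S(257,172,.143))
print("handle",T(620,197,.072),S(570,112,.072))
print("tip",T(318,181,.036), "stripnear",T(550,205,.036))
for c in((70,62),(708,62),(705,347),(68,347)):print("bed",T(*c,.03))
for c in((57,420),(247,585),(728,220)):print("bedS",S(*c,.03))
st=status.read_state();
from scipy.spatial.transform import Rotation as R
print(R.from_rotvec(st["tcp_rot"]).as_matrix().round(3))
```

```text
knob [0.5658 0.1644 0.143 ] [0.5626 0.1642 0.143 ]
handle [0.5583 0.0043 0.072 ] [0.5537 0.0079 0.072 ]
tip [0.5731 0.133  0.036 ] stripnear [0.5615 0.0337 0.036 ]
bed [0.6275 0.24   0.03  ]
bed [ 0.6241 -0.0352  0.03  ]
bed [ 0.5001 -0.0319  0.03  ]
bed [0.5035 0.2407 0.03  ]
bedS [0.6114 0.2498 0.03  ]
bedS [0.4898 0.2499 0.03  ]
bedS [ 0.4867 -0.0204  0.03  ]
[[ 0.958  0.288  0.   ]
 [ 0.288 -0.958 -0.   ]
 [ 0.     0.    -1.   ]]
```

>>> {"api": "drive_tool", "payload": {"rows": [[0,0,-6.6,0,0,0,1],[0,0,-6.6,0,0,0,1],[0,0,-6.6,0,0,0,1],[0,0,-6.6,0,0,0,1],[0,0,-6.6,0,0,0,1],[0,0,-6.6,0,0,0,1],[0,0,-6.6,0,0,0,1],[0,0,-6.6,0,0,0,1]]}}

```text
time: 1.67
tool_pos: [0.1942, -0.6465, 0.2313]
tcp_rot: [2.576, 1.798, 0.0]
wrist_force: [-0.1, -0.3, -0.1]
width: 0.995
grip_force: 0.0
```

>>> {"api": "drive_tool", "payload": {"rows": [[0,0,-6.6,0,0,0,1],[0,0,-6.6,0,0,0,1],[0,0,0,0.0346,0.014,0.004,1],[0,0,0,0.0346,0.014,0.004,1],[0,0,0,0.0346,0.014,0.004,1],[0,0,0,0.0346,0.014,0.004,1],[0,0,0,0.0346,0.014,0.004,1],[0,0,0,0.0346,0.014,0.004,1]]}}

```text
time: 2.33
tool_pos: [0.3043, -0.4497, 0.2073]
tcp_rot: [2.358, 2.075, 0.0]
wrist_force: [0.5, -0.9, 0.1]
width: 1.004
grip_force: 0.0
```

>>> {"api": "drive_tool", "payload": {"rows": [[0,0,0,0.0346,0.014,0.004,1],[0,0,0,0.0346,0.014,0.004,1],[0,0,0,0.0346,0.014,0.004,1],[0,0,0,0.0346,0.014,0.004,1],[0,0,0,0.0346,0.014,0.004,1],[0,0,0,0.0346,0.014,0.004,1],[0,0,0,0.0346,0.014,0.004,1],[0,0,0,0.0346,0.014,0.004,1]]}}

```text
time: 3.0
tool_pos: [0.4507, -0.1892, 0.1755]
tcp_rot: [2.357, 2.075, 0.001]
wrist_force: [-0.5, -0.4, -0.0]
width: 1.0
grip_force: 0.0
```

>>> {"api": "drive_tool", "payload": {"rows": [[0,0,0,0.0346,0.014,0.004,1],[0,0,0,0.0346,0.014,0.004,1],[0,0,0,0.0346,0.014,0.004,1],[0,0,0,0.0346,0.014,0.004,1],[0,0,0,0.017,0.007,0.004,1],[0,0,0,0,0,0,1],[0,0,0,0,0,0,1]]}}

```text
time: 3.58
tool_pos: [0.5322, -0.0438, 0.155]
tcp_rot: [-2.355, -2.079, 0.001]
wrist_force: [-0.0, -0.2, 0.3]
width: 1.001
grip_force: 0.0
```

>>> {"api": "drive_tool", "payload": {"rows": [[0,0,0,0.026,0.009,0.01,1],[0,0,0,0.0265,0.009,0.01,1],[0,0,0,0,0,0.03,1],[0,0,0,0,0,0.03,1],[0,0,0,0,0,0.02,1],[0,0,0,0,0,0.013,1],[0,0,0,0,0,0,1],[0,0,0,0,0,0,1]]}}

```text
time: 4.25
tool_pos: [0.5563, 0.0041, 0.0422]
tcp_rot: [-2.359, -2.074, 0.001]
wrist_force: [0.3, -0.5, 0.2]
width: 1.0
grip_force: 0.0
```

Run:
```python
from h import *
s=read_camera("side");save(s,"s2.png",(190,140,326,246),5.8)
st=status.read_state();print(st["tool_pos"],st["wrist_force"],proj(s,st["tool_pos"]))
```

```text
[0.55747911 0.00428819 0.04340692] [0.17124047 0.43782697 0.42359592] [258.7741845  196.02234399]
```

View pics/s2.png

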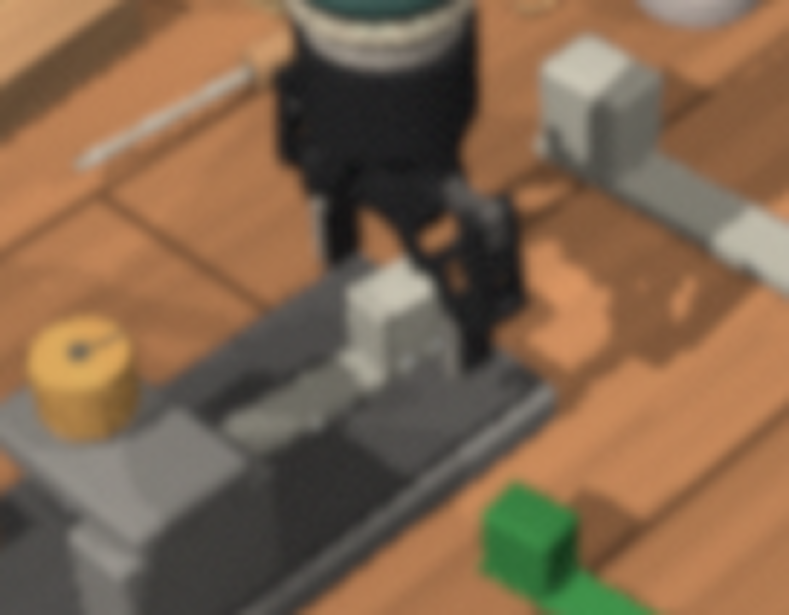

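The handle at (390,310) lies between the open fingers, (340,220) and (490,310). I'll close the gripper.

>>> {"api": "drive_tool", "payload": {"rows": [[0,0,0,0,0,0,0.25],[0,0,0,0,0,0,0.15],[0,0,0,0,0,0,0.1],[0,0,0,0,0,0,0.1],[0,0,0,0,0,0,0.1],[0,0,0,0,0,0,0.1],[0,0,0,0,0,0,0.1],[0,0,0,0,0,0,0.1]], "force": 40}}

```text
time: 4.97
tool_pos: [0.5574, 0.0052, 0.0431]
tcp_rot: [2.357, 2.075, 0.001]
wrist_force: [-1.8, 0.1, 5.6]
width: 0.299
grip_force: 41.1
```

Run:
```python
from h import *
s=read_camera("side");
st=status.read_state();print(st)
save(s,"s3.png",(190,170,290,245),8)
```

```text
{'time': 5.0167, 'q': array([-3.53940231e-02,  2.33787454e-01,  2.02143856e+00, -1.64325929e-05,
        8.85025834e-01,  9.15293386e-02]), 'joint_vel': array([ 1.33873927e-03,  6.92827448e-04, -1.28479636e-03,  3.16234872e-04,
        3.66358433e-05, -4.82763351e-04]), 'joint_torque': array([ 1.95868243e-02, -3.98234725e+01, -2.77404642e+01,  2.58408260e-02,
       -2.25245068e-01,  8.25173396e-03]), 'tool_pos': array([0.55740533, 0.00517412, 0.04311782]), 'tcp_rot': array([2.35714215e+00, 2.07548506e+00, 1.51628952e-03]), 'wrist_force': array([-0.35330679,  0.9069877 ,  5.85443149]), 'torque': array([-0.05008593,  0.13993737,  0.02636655]), 'grip_force': 41.089231967926025, 'width': 0.2967998469220728}
```

View pics/s3.png

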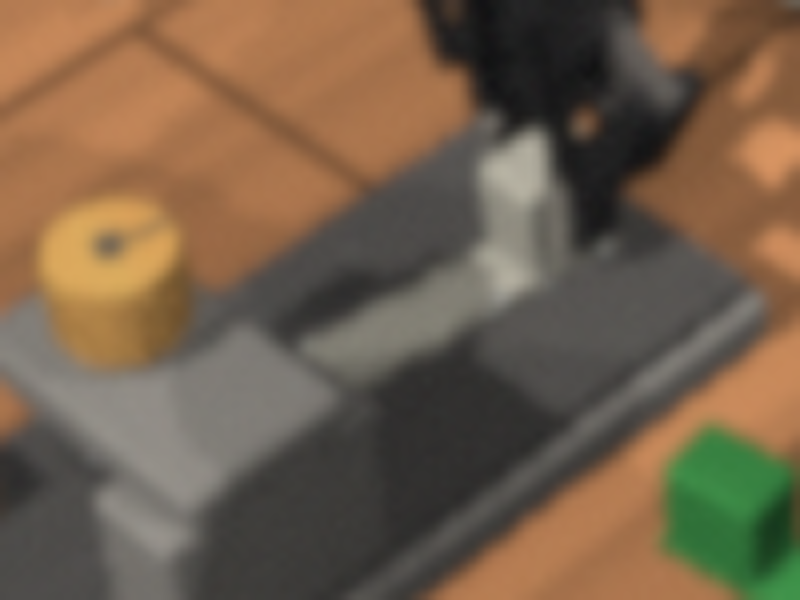

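The gauge is held (width 0.30 is about 26 mm). Next I'll straighten it and slide it in.

>>> {"api": "drive_tool", "payload": {"rows": [[0,0,-3.3,0,0.0025,-0.0004,0.1],[0,0,-3.3,0,0.0025,0,0.1],[0,0,0,0,0,0,0.1],[0,0,0,0.01,0,0,0.1],[0,0,0,0.012,0,0,0.1],[0,0,0,0.012,0,0,0.1],[0,0,0,0.01,0,0,0.1],[0,0,0,0.005,0,0,0.1]]}}

```text
time: 5.68
tool_pos: [0.5625, 0.0558, 0.0431]
tcp_rot: [2.234, 2.208, 0.002]
wrist_force: [0.6, -1.3, 5.3]
width: 0.295
grip_force: 41.1
```

>>> {"api": "drive_tool", "payload": {"rows": [[0,0,0,0,0,0,0.1],[0,0,0,0,0,0,0.1]]}}

```text
time: 5.85
tool_pos: [0.5625, 0.0556, 0.0431]
tcp_rot: [-2.234, -2.209, -0.002]
wrist_force: [-0.8, 1.2, 4.5]
width: 0.295
grip_force: 41.1
```

Run:
```python
from h import *
s=read_camera("side");t=read_camera("top")
st=status.read_state();print(st["tool_pos"],st["tcp_rot"],st["wrist_force"],st["torque"])
a=cv2.resize(s["color"][170:260,160:280],(600,450),interpolation=3)
cv2.imwrite("pics/c4.png",a[...,::-1])
```

```text
[0.56251396 0.05539465 0.04314131] [-2.23456635e+00 -2.20820631e+00 -1.95623058e-03] [-0.71084262  1.66793996  5.47203103] [ 0.16030623 -0.01063949 -0.04734751]
```

View pics/c4.png

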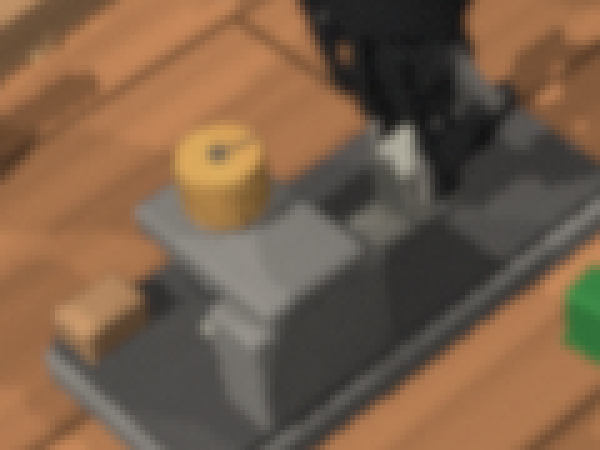

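The gauge is in under the arm, and a pale spot at crop (208,325), left of the column, looks like its tip. I'll compute where that is.

Run:
```python
from h import *
s=read_camera("side")
print(at_z(s,160+208/5,170+325/5,.036),at_z(s,160+202/5,170+325/5,.036))
for y in(.178,.185,.192):
    print(y,[(proj(s,[.564+dx,y,z])-[160,170])*5 for dx,z in((-.012,.036),(.012,.036),(-.012,.03))])
for p in [(.564-.029,.264,.107),(.564-.029,.204,.03)]: pass
print((proj(s,[.564-.063,.2034,.03])-[160,170])*5)
st=status.read_state();print(st["wrist_force"],st["torque"],st["time"])
```

```text
[0.5690476  0.18614281 0.036     ] [0.57116644 0.18809928 0.036     ]
0.178 [array([244.13216577, 333.89751943]), array([211.85280176, 308.14088917]), array([245.75208284, 342.06080388])]
0.185 [array([232.83795171, 342.15176288]), array([200.57953353, 316.21576181]), array([234.51040156, 350.30795618])]
0.192 [array([221.46752042, 350.4617088 ]), array([189.23105626, 324.34450554]), array([223.19317506, 358.61053019])]
[275.30047795 430.42431283]
[0.41009204 1.36900764 5.32380627] [ 0.11711654 -0.00630815 -0.00023423] 6.0
```

>>> {"api": "drive_tool", "payload": {"rows": [[0,0,0,0,0,-0.0006,0.1],[0,0,0,0,0,0,0.1],[0,0,0,0,0,0,0.1]]}}

```text
time: 6.25
tool_pos: [0.5619, 0.0544, 0.0431]
tcp_rot: [-2.234, -2.208, 0.0]
wrist_force: [0.4, -0.1, 2.6]
width: 0.296
grip_force: 40.9
```

>>> {"api": "drive_tool", "payload": {"rows": [[0,0,0,-0.001,0,0,0.1],[0,0,0,-0.001,0,0,0.1],[0,0,0,-0.001,0,0,0.1]]}}

```text
time: 6.5
tool_pos: [0.5621, 0.0506, 0.0432]
tcp_rot: [-2.235, -2.208, 0.0]
wrist_force: [-0.3, 1.4, 2.4]
width: 0.297
grip_force: 40.9
```

>>> {"api": "drive_tool", "payload": {"rows": [[0,0,0,-0.001,0,0,0.1],[0,0,0,-0.001,0,0,0.1]]}}

```text
time: 6.67
tool_pos: [0.562, 0.0484, 0.0432]
tcp_rot: [-2.235, -2.208, 0.0]
wrist_force: [0.4, 0.4, 2.5]
width: 0.295
grip_force: 40.9
```

>>> {"api": "drive_tool", "payload": {"rows": [[0,0,0,0,0,0,0.1],[0,0,0,0,0,0,0.1]]}}

```text
time: 6.83
tool_pos: [0.562, 0.0483, 0.0431]
tcp_rot: [2.235, 2.208, -0.001]
wrist_force: [0.5, -0.9, 2.1]
width: 0.297
grip_force: 40.8
```

>>> {"api": "drive_tool", "payload": {"rows": [[0,0,0,0,0,0,0.4],[0,0,0,0,0,0,0.6],[0,0,0,0,0,0,0.9],[0,0,0,0,0,0,0.9]]}}

```text
time: 7.17
tool_pos: [0.5618, 0.0487, 0.0429]
tcp_rot: [-2.234, -2.208, 0.001]
wrist_force: [0.8, 0.0, -0.2]
width: 0.81
grip_force: 0.0
```

Run:
```python
from h import *
st=status.read_state();print(st["tool_pos"],st["wrist_force"],st["torque"],st["q"])
```

```text
[0.5618075  0.0486522  0.04294509] [ 0.83230451  0.02192959 -0.23375999] [-0.00393102  0.01294458  0.01986231] [4.22089765e-02 2.46109285e-01 2.00608990e+00 9.58630235e-06
 8.90140196e-01 5.40671901e-02]
```

>>> {"api": "drive_tool", "payload": {"rows": [[0,0,0,0,0,-0.03,1],[0,0,0,0,0,-0.04,1],[0,0,0,0,0,-0.04,1],[0,0,0,0,0,-0.017,1],[0,0,0,0.03,0,0,1],[0,0,0,0.04,0,0,1],[0,0,0,0.03,0,0,1],[0,0,0,0.0157,0.001,0,1]]}}

```text
time: 7.83
tool_pos: [0.5643, 0.1673, 0.1707]
tcp_rot: [-2.233, -2.209, -0.002]
wrist_force: [0.5, -0.8, -0.3]
width: 0.998
grip_force: 0.0
```

>>> {"api": "drive_tool", "payload": {"rows": [[0,0,-7.16,0,0,0,1],[0,0,-7.16,0,0,0,1],[0,0,-7.16,0,0,0,1],[0,0,-7.16,0,0,0,1],[0,0,-7.16,0,0,0,1],[0,0,-7.16,0,0,0,1],[0,0,-7.16,0,0,0,1],[0,0,-7.16,0,0,0,1]]}}

```text
time: 8.5
tool_pos: [0.5643, 0.1643, 0.17]
tcp_rot: [-0.893, -3.011, 0.0]
wrist_force: [0.4, 0.8, 1.2]
width: 1.001
grip_force: 0.0
```

>>> {"api": "drive_tool", "payload": {"rows": [[0,0,-7.16,0,0,0,1],[0,0,-7.16,0,0,0,1],[0,0,-7.16,0,0,0,1],[0,0,-7.16,0,0,0,1],[0,0,0,0,0,0.01,1],[0,0,0,0,0,0,1],[0,0,0,0,0,0,1],[0,0,0,0,0,0,1]]}}

```text
time: 9.17
tool_pos: [0.5642, 0.1643, 0.1597]
tcp_rot: [-0.134, -3.138, 0.0]
wrist_force: [-0.5, 0.7, 0.2]
width: 0.998
grip_force: 0.0
```

Run:
```python
from h import *
s=read_camera("side");
st=status.read_state();print(st["tool_pos"],st["tcp_rot"],st["wrist_force"],st["q"])
save(s,"s5.png",(150,130,280,230),6)
```

```text
[0.56438868 0.16433215 0.15998234] [-1.32981902e-01 -3.13825408e+00  1.84637450e-04] [0.57064202 0.09065538 0.13725096] [ 2.40943095e-01  1.55754693e-01  1.86972411e+00  3.68535764e-05
  1.11664821e+00 -1.24517111e+00]
```

View pics/s5.png

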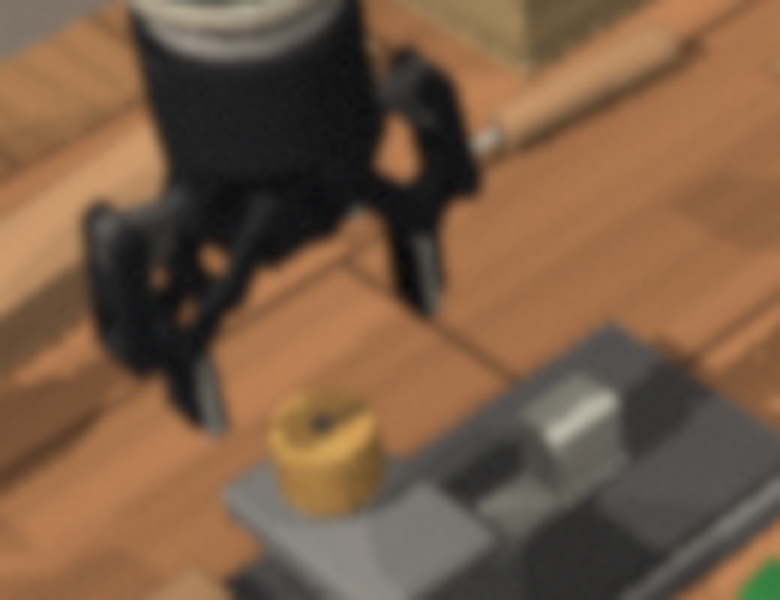

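The fingertips at (210,430) and (430,310) straddle the knob (325,440). I'll descend and grip.

>>> {"api": "drive_tool", "payload": {"rows": [[0,0,0,0,0,0.02,1],[0,0,0,0,0,0.018,1],[0,0,0,0,0,0.007,0.8],[0,0,0,0,0,0,0.6],[0,0,0,0,0,0,0.35],[0,0,0,0,0,0,0.3],[0,0,0,0,0,0,0.3],[0,0,0,0,0,0,0.3]], "force": 40}}

```text
time: 9.88
tool_pos: [0.5654, 0.1657, 0.1168]
tcp_rot: [0.131, 3.137, 0.004]
wrist_force: [0.0, 5.1, 2.2]
width: 0.453
grip_force: 42.6
```

>>> {"api": "drive_tool", "payload": {"rows": [[0,0,0,0,0,0,0.3],[0,0,0,0,0,0,0.3]]}}

```text
time: 10.05
tool_pos: [0.5654, 0.1657, 0.1168]
tcp_rot: [0.131, 3.137, 0.004]
wrist_force: [-1.3, 5.7, 1.1]
width: 0.452
grip_force: 42.6
```

>>> {"api": "drive_tool", "payload": {"rows": [[0,0,7.16,0,0,0,0.3],[0,0,7.16,0,0,0,0.3],[0,0,7.16,0,0,0,0.3],[0,0,7.16,0,0,0,0.3],[0,0,7.16,0,0,0,0.3],[0,0,7.16,0,0,0,0.3],[0,0,7.16,0,0,0,0.3],[0,0,7.16,0,0,0,0.3]]}}

```text
time: 10.72
tool_pos: [0.5652, 0.1654, 0.1168]
tcp_rot: [1.627, 2.687, 0.004]
wrist_force: [-1.1, 3.5, 2.5]
width: 0.453
grip_force: 42.7
```

>>> {"api": "drive_tool", "payload": {"rows": [[0,0,7.16,0,0,0,0.3],[0,0,7.16,0,0,0,0.3],[0,0,7.16,0,0,0,0.3],[0,0,7.16,0,0,0,0.3],[0,0,0,0,0,0,0.3],[0,0,0,0,0,0,0.3]]}}

```text
time: 11.22
tool_pos: [0.565, 0.1653, 0.1168]
tcp_rot: [-2.231, -2.212, -0.003]
wrist_force: [-2.3, 4.5, 4.4]
width: 0.45
grip_force: 42.9
```

Run:
```python
from h import *
st=status.read_state();print(st["tool_pos"],st["tcp_rot"],st["wrist_force"],st["torque"],st["q"])
```

```text
[0.56499371 0.16531568 0.1167603 ] [-2.23078541 -2.2115943  -0.00325913] [-2.26172151  4.46755917  4.35809398] [ 0.82113173  0.54496959 -0.11177316] [2.41546217e-01 1.98299822e-01 1.90632579e+00 1.56353641e-03
 1.03535417e+00 2.49389511e-01]
```

>>> {"api": "drive_tool", "payload": {"rows": [[0,0,0,0,0,0,0.7],[0,0,0,0,0,0,1],[0,0,0,0,0,0,1],[0,0,0,0,0,-0.025,1],[0,0,0,0,0,-0.03,1],[0,0,0,-0.03,0,0,1],[0,0,0,-0.04,-0.001,0,1],[0,0,0,-0.0337,-0.001,0,1]]}}

```text
time: 11.88
tool_pos: [0.5619, 0.0591, 0.1714]
tcp_rot: [2.229, 2.21, 0.001]
wrist_force: [0.1, -0.9, -0.6]
width: 1.001
grip_force: 0.0
```

>>> {"api": "drive_tool", "payload": {"rows": [[0,0,0,-0.012,0,0.01,1],[0,0,0,0,0,0.035,1],[0,0,0,0,0,0.035,1],[0,0,0,0,0,0.03,1],[0,0,0,0,0,0.016,1],[0,0,0,0,0,0,0.6],[0,0,0,0,0,0,0.3],[0,0,0,0,0,0,0.1]]}}

```text
time: 12.55
tool_pos: [0.5623, 0.0488, 0.0453]
tcp_rot: [2.233, 2.208, 0.002]
wrist_force: [-0.2, 0.6, 0.7]
width: 0.606
grip_force: 0.0
```

>>> {"api": "drive_tool", "payload": {"rows": [[0,0,0,0,0,0,0.1],[0,0,0,0,0,0,0.1],[0,0,0,0,0,0,0.1],[0,0,0,0,0,0,0.1],[0,0,0,0,0,0,0.1]]}}

```text
time: 12.97
tool_pos: [0.5631, 0.0488, 0.0464]
tcp_rot: [2.233, 2.206, 0.005]
wrist_force: [-0.5, 0.2, 6.9]
width: 0.303
grip_force: 41.5
```

>>> {"api": "drive_tool", "payload": {"rows": [[0,0,0,0,0,-0.001,0.1],[0,0,0,0,0,0,0.1],[0,0,0,0,0,0,0.1]]}}

```text
time: 13.22
tool_pos: [0.562, 0.0487, 0.0465]
tcp_rot: [2.234, 2.207, 0.002]
wrist_force: [-1.0, 0.6, 6.0]
width: 0.299
grip_force: 41.5
```

>>> {"api": "drive_tool", "payload": {"rows": [[0,0,0,0.001,0,0,0.1],[0,0,0,0.001,0,0,0.1],[0,0,0,0.001,0,0,0.1],[0,0,0,0.001,0,0,0.1],[0,0,0,0.001,0,0,0.1]]}}

```text
time: 13.63
tool_pos: [0.5623, 0.0534, 0.0464]
tcp_rot: [2.233, 2.207, 0.002]
wrist_force: [1.1, -1.4, 5.5]
width: 0.296
grip_force: 41.5
```

>>> {"api": "drive_tool", "payload": {"rows": [[0,0,0,0.001,0,0,0.1]]}}

```text
time: 13.72
tool_pos: [0.5623, 0.0544, 0.0465]
tcp_rot: [2.233, 2.207, 0.002]
wrist_force: [-0.1, -1.1, 5.8]
width: 0.294
grip_force: 41.5
```

>>> {"api": "drive_tool", "payload": {"rows": [[0,0,0,0.001,0,0,0.1]]}}

```text
time: 13.8
tool_pos: [0.5624, 0.0555, 0.0465]
tcp_rot: [2.233, 2.207, 0.002]
wrist_force: [-0.2, -1.7, 5.6]
width: 0.293
grip_force: 41.5
```

>>> {"api": "drive_tool", "payload": {"rows": [[0,0,0,0.001,0,0,0.1]]}}

```text
time: 13.88
tool_pos: [0.5624, 0.0565, 0.0465]
tcp_rot: [2.233, 2.207, 0.002]
wrist_force: [0.6, -1.3, 5.4]
width: 0.298
grip_force: 41.5
```

>>> {"api": "drive_tool", "payload": {"rows": [[0,0,0,0,0,0,0.5],[0,0,0,0,0,0,0.9],[0,0,0,0,0,0,1],[0,0,0,0,0,-0.03,1],[0,0,0,0,0,-0.04,1],[0,0,0,0,0,-0.04,1],[0,0,0,0,0,-0.015,1],[0,0,0,0.03,0,0,1]]}}

```text
time: 14.55
tool_pos: [0.5655, 0.0837, 0.1762]
tcp_rot: [2.233, 2.199, 0.01]
wrist_force: [1.1, 0.6, -1.0]
width: 1.002
grip_force: 0.0
```

>>> {"api": "drive_tool", "payload": {"rows": [[0,0,0,0.04,0.0015,0,1],[0,0,0,0.026,0.0015,0,1],[0,0,0,0.013,0,0,1],[0,0,-6.2,0,0,0,1],[0,0,-6.2,0,0,0,1],[0,0,-6.2,0,0,0,1],[0,0,-6.2,0,0,0,1],[0,0,-6.2,0,0,0,1]]}}

```text
time: 15.22
tool_pos: [0.565, 0.1651, 0.1694]
tcp_rot: [-1.555, -2.729, 0.002]
wrist_force: [0.0, -0.0, -0.5]
width: 0.995
grip_force: 0.0
```

>>> {"api": "drive_tool", "payload": {"rows": [[0,0,-6.2,0,0,0,1],[0,0,-6.2,0,0,0,1],[0,0,-6.2,0,0,0,1],[0,0,-6.2,0,0,0,1],[0,0,-6.2,0,0,0,1],[0,0,-6.2,0,0,0,1],[0,0,-6.2,0,0,0,1],[0,0,0,0,0,0,1]]}}

```text
time: 15.88
tool_pos: [0.565, 0.165, 0.1695]
tcp_rot: [-0.441, -3.109, 0.001]
wrist_force: [0.0, 0.1, -0.7]
width: 1.003
grip_force: 0.0
```

>>> {"api": "drive_tool", "payload": {"rows": [[0,0,0,0,0,0.025,1],[0,0,0,0,0,0.02,1],[0,0,0,0,0,0.0085,0.8],[0,0,0,0,0,0,0.6],[0,0,0,0,0,0,0.35],[0,0,0,0,0,0,0.3],[0,0,0,0,0,0,0.3],[0,0,0,0,0,0,0.3]]}}

```text
time: 16.55
tool_pos: [0.5662, 0.1655, 0.118]
tcp_rot: [0.445, 3.108, 0.0]
wrist_force: [-0.8, -2.1, 1.3]
width: 0.453
grip_force: 41.1
```

>>> {"api": "drive_tool", "payload": {"rows": [[0,0,0,0,0,0,0.3],[0,0,0,0,0,0,0.3]]}}

```text
time: 16.72
tool_pos: [0.5662, 0.1655, 0.118]
tcp_rot: [0.445, 3.108, 0.0]
wrist_force: [-1.8, -2.3, 4.0]
width: 0.45
grip_force: 41.3
```

>>> {"api": "drive_tool", "payload": {"rows": [[0,0,6.2,0,0,0,0.3],[0,0,6.2,0,0,0,0.3],[0,0,6.2,0,0,0,0.3],[0,0,6.2,0,0,0,0.3],[0,0,6.2,0,0,0,0.3],[0,0,6.2,0,0,0,0.3],[0,0,6.2,0,0,0,0.3],[0,0,6.2,0,0,0,0.3]]}}

```text
time: 17.38
tool_pos: [0.5655, 0.1647, 0.118]
tcp_rot: [1.714, 2.632, -0.002]
wrist_force: [-4.5, -4.5, 6.4]
width: 0.451
grip_force: 41.6
```

>>> {"api": "drive_tool", "payload": {"rows": [[0,0,6.2,0,0,0,0.3],[0,0,6.2,0,0,0,0.3],[0,0,6.2,0,0,0,0.3],[0,0,6.2,0,0,0,0.3],[0,0,0,0,0,0,0.3],[0,0,0,0,0,0,0.3]]}}

```text
time: 17.88
tool_pos: [0.565, 0.1646, 0.1179]
tcp_rot: [2.235, 2.208, -0.003]
wrist_force: [-4.9, -5.1, 7.7]
width: 0.457
grip_force: 41.7
```

>>> {"api": "drive_tool", "payload": {"rows": [[0,0,0,0,0,0,0.7],[0,0,0,0,0,0,1],[0,0,0,0,0,0,1],[0,0,0,0,0,-0.025,1],[0,0,0,0,0,-0.03,1],[0,0,0,-0.03,0,0,1],[0,0,0,-0.04,-0.001,0,1],[0,0,0,-0.03,-0.001,0,1]]}}

```text
time: 18.55
tool_pos: [0.5632, 0.0647, 0.1729]
tcp_rot: [2.231, 2.209, 0.003]
wrist_force: [0.1, 0.6, -0.1]
width: 1.002
grip_force: 0.0
```

>>> {"api": "drive_tool", "payload": {"rows": [[0,0,0,-0.008,0,0.01,1],[0,0,0,0,0,0.035,1],[0,0,0,0,0,0.035,1],[0,0,0,0,0,0.03,1],[0,0,0,0,0,0.015,1],[0,0,0,0,0,0,0.6],[0,0,0,0,0,0,0.3],[0,0,0,0,0,0,0.1]]}}

```text
time: 19.22
tool_pos: [0.5635, 0.0581, 0.0479]
tcp_rot: [2.234, 2.208, 0.003]
wrist_force: [0.1, 0.5, 0.7]
width: 0.603
grip_force: 0.0
```

>>> {"api": "drive_tool", "payload": {"rows": [[0,0,0,0,0,0,0.1],[0,0,0,0,0,0,0.1],[0,0,0,0,0,0,0.1],[0,0,0,0,0,0,0.1],[0,0,0,0,0,-0.0015,0.1],[0,0,0,0,0,0,0.1],[0,0,0,0,0,0,0.1]]}}

```text
time: 19.8
tool_pos: [0.5632, 0.0578, 0.049]
tcp_rot: [2.234, 2.207, 0.003]
wrist_force: [1.6, 0.8, 1.9]
width: 0.299
grip_force: 40.1
```

>>> {"api": "drive_tool", "payload": {"rows": [[0,0,0,-0.001,0,0,0.1],[0,0,0,-0.001,0,0,0.1],[0,0,0,-0.001,0,0,0.1],[0,0,0,-0.001,0,0,0.1],[0,0,0,-0.001,0,0,0.1]]}}

```text
time: 20.22
tool_pos: [0.5627, 0.0529, 0.049]
tcp_rot: [2.234, 2.208, 0.002]
wrist_force: [0.8, 3.7, 5.9]
width: 0.3
grip_force: 41.0
```

>>> {"api": "drive_tool", "payload": {"rows": [[0,0,0,-0.001,0,0,0.1]]}}

```text
time: 20.3
tool_pos: [0.5627, 0.0519, 0.049]
tcp_rot: [2.234, 2.208, 0.001]
wrist_force: [-0.1, 3.3, 5.6]
width: 0.294
grip_force: 41.0
```

>>> {"api": "drive_tool", "payload": {"rows": [[0,0,0,-0.001,0,0,0.1]]}}

```text
time: 20.38
tool_pos: [0.5626, 0.0509, 0.049]
tcp_rot: [2.234, 2.208, 0.001]
wrist_force: [0.1, 3.0, 5.7]
width: 0.299
grip_force: 41.0
```

>>> {"api": "drive_tool", "payload": {"rows": [[0,0,0,-0.001,0,0,0.1]]}}

```text
time: 20.47
tool_pos: [0.5626, 0.0499, 0.0489]
tcp_rot: [2.234, 2.208, 0.001]
wrist_force: [0.4, 3.1, 5.3]
width: 0.294
grip_force: 41.0
```

>>> {"api": "drive_tool", "payload": {"rows": [[0,0,0,0,0,-0.001,0.1],[0,0,0,0,0,0,0.1],[0,0,0,0.001,0,0,0.1],[0,0,0,0.001,0,0,0.1],[0,0,0,0.001,0,0,0.1],[0,0,0,0.001,0,0,0.1],[0,0,0,0.001,0,0,0.1]]}}

```text
time: 21.05
tool_pos: [0.5617, 0.0543, 0.049]
tcp_rot: [-2.234, -2.208, 0.002]
wrist_force: [0.3, -3.2, 0.2]
width: 0.295
grip_force: 40.4
```

>>> {"api": "drive_tool", "payload": {"rows": [[0,0,0,0.001,0,0,0.1]]}}

```text
time: 21.13
tool_pos: [0.5618, 0.0555, 0.049]
tcp_rot: [-2.234, -2.208, 0.002]
wrist_force: [-0.2, -3.6, 0.4]
width: 0.293
grip_force: 40.4
```

>>> {"api": "drive_tool", "payload": {"rows": [[0,0,0,0.001,0,0,0.1]]}}

```text
time: 21.22
tool_pos: [0.5618, 0.0566, 0.049]
tcp_rot: [-2.234, -2.208, 0.001]
wrist_force: [0.0, -3.0, 0.7]
width: 0.298
grip_force: 40.4
```

>>> {"api": "drive_tool", "payload": {"rows": [[0,0,0,0.001,0,0,0.1]]}}

```text
time: 21.3
tool_pos: [0.5619, 0.0577, 0.049]
tcp_rot: [-2.234, -2.208, 0.001]
wrist_force: [0.3, -2.8, 0.2]
width: 0.292
grip_force: 40.3
```

>>> {"api": "drive_tool", "payload": {"rows": [[0,0,0,0,0,0,0.5],[0,0,0,0,0,0,0.9],[0,0,0,0,0,0,1],[0,0,0,0,0,-0.03,1],[0,0,0,0,0,-0.04,1],[0,0,0,0,0,-0.04,1],[0,0,0,0,0,-0.011,1],[0,0,0,0.03,0,0,1]]}}

```text
time: 21.97
tool_pos: [0.5667, 0.0851, 0.1762]
tcp_rot: [2.233, 2.199, 0.011]
wrist_force: [-0.0, 0.5, -0.4]
width: 0.998
grip_force: 0.0
```

>>> {"api": "drive_tool", "payload": {"rows": [[0,0,0,0.04,0.0015,0,1],[0,0,0,0.026,0.0015,0,1],[0,0,0,0.012,0,0,1],[0,0,-5,0,0,0,1],[0,0,-5,0,0,0,1],[0,0,-5,0,0,0,1],[0,0,0,0,0,0,1],[0,0,0,0,0,0,1]]}}

```text
time: 22.63
tool_pos: [0.5663, 0.1654, 0.1699]
tcp_rot: [-1.93, -2.478, 0.001]
wrist_force: [0.4, -0.6, -0.3]
width: 1.003
grip_force: 0.0
```

>>> {"api": "drive_tool", "payload": {"rows": [[0,0,0,0,0,0.025,1],[0,0,0,0,0,0.02,1],[0,0,0,0,0,0.0085,0.8],[0,0,0,0,0,0,0.6],[0,0,0,0,0,0,0.35],[0,0,0,0,0,0,0.3],[0,0,0,0,0,0,0.3],[0,0,0,0,0,0,0.3]]}}

```text
time: 23.3
tool_pos: [0.5652, 0.1651, 0.1181]
tcp_rot: [-1.927, -2.479, 0.004]
wrist_force: [-6.0, -2.0, 4.1]
width: 0.453
grip_force: 42.4
```

>>> {"api": "drive_tool", "payload": {"rows": [[0,0,0,0,0,0,0.3],[0,0,0,0,0,0,0.3]]}}

```text
time: 23.47
tool_pos: [0.5652, 0.1651, 0.1181]
tcp_rot: [-1.927, -2.479, 0.004]
wrist_force: [-6.1, -2.2, 4.1]
width: 0.45
grip_force: 42.4
```

>>> {"api": "drive_tool", "payload": {"rows": [[0,0,5,0,0,0,0.3],[0,0,5,0,0,0,0.3],[0,0,5,0,0,0,0.3],[0,0,0,0,0,0,0.3],[0,0,0,0,0,0,0.3]]}}

```text
time: 23.88
tool_pos: [0.565, 0.1651, 0.1181]
tcp_rot: [-2.234, -2.206, 0.005]
wrist_force: [-6.9, -2.2, 3.7]
width: 0.446
grip_force: 42.5
```

>>> {"api": "drive_tool", "payload": {"rows": [[0,0,0,0,0,0,0.7],[0,0,0,0,0,0,1],[0,0,0,0,0,0,1],[0,0,0,0,0,-0.025,1],[0,0,0,0,0,-0.03,1],[0,0,0,-0.03,0,0,1],[0,0,0,-0.04,-0.0015,0,1],[0,0,0,-0.03,-0.0015,0,1]]}}

```text
time: 24.55
tool_pos: [0.5637, 0.0644, 0.1737]
tcp_rot: [2.231, 2.208, 0.004]
wrist_force: [-0.1, -0.1, -0.8]
width: 0.999
grip_force: 0.0
```

>>> {"api": "drive_tool", "payload": {"rows": [[0,0,0,-0.008,0,0.01,1],[0,0,0,0,0,0.035,1],[0,0,0,0,0,0.035,1],[0,0,0,0,0,0.03,1],[0,0,0,0,0,0.015,1],[0,0,0,0,0,0,0.6],[0,0,0,0,0,0,0.3],[0,0,0,0,0,0,0.1]]}}

```text
time: 25.22
tool_pos: [0.5639, 0.058, 0.0482]
tcp_rot: [2.233, 2.207, 0.003]
wrist_force: [1.0, -0.2, -0.1]
width: 0.605
grip_force: 0.0
```

>>> {"api": "drive_tool", "payload": {"rows": [[0,0,0,0,0,0,0.1],[0,0,0,0,0,0,0.1],[0,0,0,0,0,0,0.1],[0,0,0,0,0,0,0.1],[0,0,0,0,0,-0.002,0.1],[0,0,0,0,0,0,0.1],[0,0,0,0,0,0,0.1]]}}

```text
time: 25.8
tool_pos: [0.5627, 0.0577, 0.0491]
tcp_rot: [2.234, 2.207, 0.001]
wrist_force: [0.4, 0.6, -0.5]
width: 0.295
grip_force: 39.9
```

>>> {"api": "drive_tool", "payload": {"rows": [[0,0,0,-0.001,0,0,0.1],[0,0,0,-0.001,0,0,0.1],[0,0,0,-0.001,0,0,0.1],[0,0,0,-0.001,0,0,0.1],[0,0,0,-0.001,0,0,0.1]]}}

```text
time: 26.22
tool_pos: [0.5625, 0.053, 0.0491]
tcp_rot: [-2.235, -2.208, -0.001]
wrist_force: [1.4, 5.9, 1.6]
width: 0.295
grip_force: 40.4
```

>>> {"api": "drive_tool", "payload": {"rows": [[0,0,0,-0.001,0,0,0.1]]}}

```text
time: 26.3
tool_pos: [0.5625, 0.0518, 0.0491]
tcp_rot: [2.234, 2.208, 0.001]
wrist_force: [0.2, 5.0, 1.0]
width: 0.297
grip_force: 40.5
```

>>> {"api": "drive_tool", "payload": {"rows": [[0,0,0,-0.001,0,0,0.1]]}}

```text
time: 26.38
tool_pos: [0.5625, 0.0507, 0.0491]
tcp_rot: [2.234, 2.208, 0.001]
wrist_force: [0.3, 4.6, 2.5]
width: 0.296
grip_force: 40.6
```

The drag is about 5 N. I'll take one more reading, then release and back off.

>>> {"api": "drive_tool", "payload": {"rows": [[0,0,0,-0.001,0,0,0.1]]}}

```text
time: 26.47
tool_pos: [0.5624, 0.0497, 0.0491]
tcp_rot: [2.234, 2.208, 0.001]
wrist_force: [0.2, 4.7, 3.5]
width: 0.291
grip_force: 40.6
```

>>> {"api": "drive_tool", "payload": {"rows": [[0,0,0,0,0,0,0.3],[0,0,0,0,0,0,0.6],[0,0,0,0,0,0,1],[0,0,0,0,0,0,1],[0,0,0,0,0,-0.03,1],[0,0,0,0,0,-0.04,1],[0,0,0,0,0,-0.04,1],[0,0,0,-0.03,0,-0.03,1]]}}

```text
time: 27.13
tool_pos: [0.5626, 0.0228, 0.1912]
tcp_rot: [2.231, 2.212, 0.004]
wrist_force: [1.5, -1.0, 0.0]
width: 1.002
grip_force: 0.0
```

>>> {"api": "drive_tool", "payload": {"rows": [[0,0,0,-0.04,0,0,1],[0,0,0,-0.04,0,0,1],[0,0,0,-0.04,0,0,1],[0,0,0,-0.04,0,0,1],[0,0,0,-0.03,0,0,1],[0,0,0,0,0,0,1],[0,0,0,0,0,0,1],[0,0,0,0,0,0,1]]}}

```text
time: 27.8
tool_pos: [0.559, -0.1697, 0.1877]
tcp_rot: [-2.235, -2.206, 0.001]
wrist_force: [-0.6, 0.6, -0.2]
width: 0.999
grip_force: 0.0
```

Run:
```python
from h import *
t=read_camera("top");s=read_camera("side")
a=cv2.resize(s["color"][170:260,160:280],(600,450),interpolation=3)
b=cv2.resize(t["color"][138:200,200:312],(600,332),interpolation=3)[:150*2+20]
im=np.vstack([a[:280+50],b[:270]]);cv2.imwrite("pics/f.png",im[...,::-1])
g=[(q["score"],q["bbox"]) for q in masks_of(t,"gauge") if q["bbox"][3]<195 and q["bbox"][0]<310];print(g)
print(at_z(t,200+473/7*1.307,0,.072)[:2])
```

```text
[(0.65, [243.6, 159.7, 278.1, 171.0])]
[ 1.06778157 -0.00201583]
```

View pics/f.png

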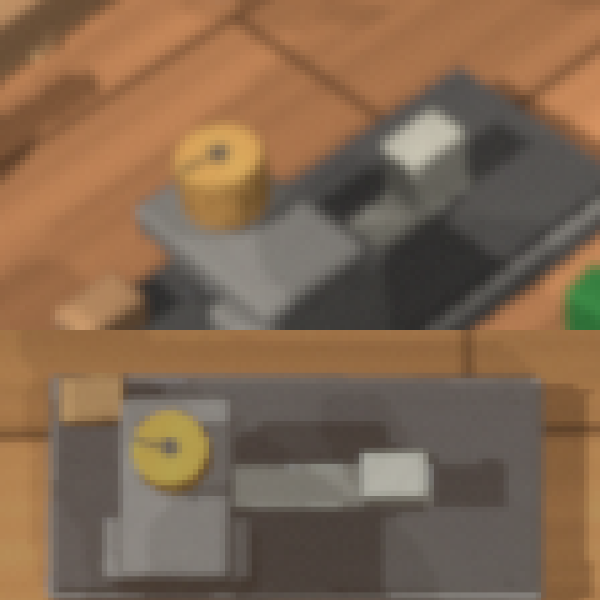

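The gauge lies straight under the blade: handle at (395,475) in the lower half, offcut untouched. The tip looks only about 12–16 mm past the gap, so I'll push it 6 mm farther in, which also re-checks the drag.

>>> {"api": "drive_tool", "payload": {"rows": [[0,0,0,0.03,0,0,1],[0,0,0,0.04,0,0,1],[0,0,0,0.04,0,0,1],[0,0,0,0.04,0,0,1],[0,0,0,0.04,0,0,1],[0,0,0,0.03,0,0.03,1],[0,0,0,0,0,0.04,1],[0,0,0,0,0,0.04,1]]}}

```text
time: 28.62
tool_pos: [0.5637, 0.0534, 0.0798]
tcp_rot: [2.226, 2.212, 0.007]
wrist_force: [1.1, 0.4, -0.6]
width: 1.001
grip_force: 0.0
```

>>> {"api": "drive_tool", "payload": {"rows": [[0,0,0,0,0,0.028,1],[0,0,0,0,0,0,1],[0,0,0,0,0,0,0.6],[0,0,0,0,0,0,0.3],[0,0,0,0,0,0,0.1],[0,0,0,0,0,0,0.1],[0,0,0,0,0,0,0.1],[0,0,0,0,0,0,0.1]]}}

```text
time: 29.28
tool_pos: [0.5638, 0.0496, 0.0533]
tcp_rot: [2.233, 2.207, 0.004]
wrist_force: [-1.1, 0.1, 6.5]
width: 0.299
grip_force: 39.3
```

>>> {"api": "drive_tool", "payload": {"rows": [[0,0,0,0,0,-0.002,0.1],[0,0,0,0,0,0,0.1],[0,0,0,0,0,0,0.1],[0,0,0,0.001,0,0,0.1],[0,0,0,0.001,0,0,0.1],[0,0,0,0.001,0,0,0.1],[0,0,0,0.001,0,0,0.1],[0,0,0,0.001,0,0,0.1]]}}

```text
time: 29.95
tool_pos: [0.5628, 0.0537, 0.0534]
tcp_rot: [2.233, 2.207, -0.001]
wrist_force: [-0.1, -4.7, 3.0]
width: 0.294
grip_force: 40.5
```

>>> {"api": "drive_tool", "payload": {"rows": [[0,0,0,0.001,0,0,0.1]]}}

```text
time: 30.03
tool_pos: [0.5628, 0.0547, 0.0534]
tcp_rot: [2.233, 2.208, -0.001]
wrist_force: [0.9, -5.3, 2.1]
width: 0.294
grip_force: 40.6
```

>>> {"api": "drive_tool", "payload": {"rows": [[0,0,0,0.001,0,0,0.1]]}}

```text
time: 30.12
tool_pos: [0.5628, 0.0557, 0.0534]
tcp_rot: [2.233, 2.208, -0.001]
wrist_force: [0.3, -6.5, 1.6]
width: 0.296
grip_force: 40.6
```

>>> {"api": "drive_tool", "payload": {"rows": [[0,0,0,0,0,0,0.3],[0,0,0,0,0,0,0.6],[0,0,0,0,0,0,1],[0,0,0,0,0,0,1],[0,0,0,0,0,-0.03,1],[0,0,0,0,0,-0.04,1],[0,0,0,0,0,-0.04,1],[0,0,0,-0.03,0,-0.03,1]]}}

```text
time: 30.78
tool_pos: [0.5628, 0.0309, 0.1954]
tcp_rot: [-2.23, -2.212, -0.006]
wrist_force: [1.1, 0.1, 0.3]
width: 1.002
grip_force: 0.0
```

>>> {"api": "drive_tool", "payload": {"rows": [[0,0,0,-0.04,0,0,1],[0,0,0,-0.04,0,0,1],[0,0,0,-0.04,0,0,1],[0,0,0,-0.04,0,0,1],[0,0,0,-0.03,0,0,1],[0,0,0,0,0,0,1],[0,0,0,0,0,0,1],[0,0,0,0,0,0,1]]}}

```text
time: 31.45
tool_pos: [0.5594, -0.1621, 0.1918]
tcp_rot: [-2.234, -2.206, -0.001]
wrist_force: [0.0, 0.2, -0.5]
width: 0.996
grip_force: 0.0
```

Run:
```python
from h import *
t=read_camera("top")
b=cv2.resize(t["color"][138:200,200:312],(784,434),interpolation=3)
cv2.imwrite("pics/f2.png",b[...,::-1])
print(status.read_state()["time"])
```

```text
31.5
```

View pics/f2.png

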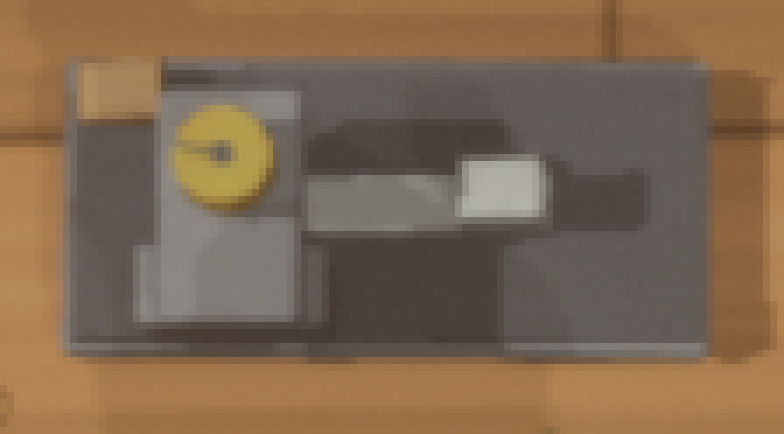

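The picture shows the gauge straight in the gap with the handle at (500,187), so the tip is about 19 mm past the blade. The drag readings average about 5.2 N and the gripper is clear, so I'll hand in.

```bash
python3 -c "
from workcell import workorder;print(workorder.finish_job())"
```

```text
the job is handed in; nothing more can be done
None
```

I handed the job in after about 31 s: the gauge lies in the gap with its tip about 19 mm past the blade, drag measured at about 5 N (single readings 4.6 to 6.5), and the gripper is open and clear of everything.

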